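# Register the specimen carrier in the corner of the microscope stage

### The job

On the microscope's black stage plate, slide the specimen carrier that holds the round mount over to the fence and end stop, so that its long far edge is flush along the fence and its left end is right up against the end stop, then take the hand away. Push it along the plate with the fingertips on its sides: do not lift or tip it, do not touch the polished mount on top of it, and leave the other carrier and the other things standing about where they are.

Things in the scene. Friction and masses are not known exactly. Their poses are not given: they have to be found in the camera images.
- stage_plate: Fixed black plate on the bench, 280 (x) by 440 (y) mm, top 25 mm above the bench. Origin: centre of its underside, at bench height. +x points away from the robot (turned up to 0.25 rad), +y to the left. Along its far edge runs the fence, a fixed steel bar 430 mm long, 20 mm wide, 18 mm above the plate; the fence's face, looking to -x, lies at x = +115 mm in this frame.
- end_stop: Fixed steel stop clamped on the fence, left part; axes as stage_plate. Origin: on the plate's top in the corner of the fence's face (x = 0) and the stop's face (y = 0, looking to -y). Its bar, 18 mm high, spans x -45 to 0, y 0 to 14 mm; a clamp with black thumbscrew, 39 mm high, covers x -30 to 22, y 0 to 30 mm. A carrier fully home here has its origin at x = -36, y = -45 mm, axes parallel.
- round_carrier: Carrier to push: loose aluminium block 72 (x) by 90 (y) by 18 mm high, about 0.3 kg, slides at 1 to 5 N, with a round black mount amid its top. Origin: centre of its underside. Starts on the plate between robot and fence, right of its final place, turned up to 0.25 rad against the plate. Its +x side (90 mm long) goes to the fence, its +y end to the stop.
- round_mount: The polished specimen fixed in that carrier: black resin disc 40 mm in diameter with a small bright metal spot, standing 6 mm above the carrier's top. Origin: centre of the disc, at the height of the carrier's top (18 mm above the plate). Must not be touched.
- oblong_carrier: The other carrier, to be left alone: the same aluminium block, 72 by 90 by 18 mm, but with an oblong black mount (28 by 52 mm, 6 mm high) on top. It stands on the plate beside the first, to its left or its right, at least 20 mm from it. Origin: centre of its underside.
- loose_mount: Loose black specimen disc, 30 mm in diameter, 20 mm high, on the left end of the plate beyond the end stop; to be left alone. Origin: centre of its underside.
- objective: Loose steel microscope objective, 31 mm in diameter, 45 mm high, standing on the bench to the right of the plate; to be left alone. Origin: centre of its underside.
- oil_bottle: Small brown dropper bottle, 32 mm in diameter, 62 mm high, standing on the bench to the left of the plate; to be left alone. Origin: centre of its underside.
Mind the look-alikes: they are no part of the job. What is shaped like the round_carrier but green, orange or turquoise is not meant.

How it is judged:
By the outcome, as a careful person would: the job done as asked, in the order asked, and still so for the second after the job is handed in, with the robot touching nothing.
It also fails if it takes over 54 s, if anything falls off the work surface, if the arm or the gripper's body presses on something with over 40 N, if the wrist force passes 120 N, or if a joint passes its speed limit or range.

### The arm

A 6-joint arm with a two-finger parallel gripper is mounted at the origin on the work surface. World frame = base frame: x ahead of the robot, y to its left, z up, the work surface at z = 0. Lengths are in m, angles in rad, forces in N, time in s.
With the tool pointing down it reaches from about 0.425 to 0.95 m from the base axis. Payload 3.5 kg.
Tool frame: the origin (TCP) lies midway between the tips of the shut fingers; the grasp point (between the pads) lies 19 mm behind it; z points along the fingers, y is the line along which they close (so a half turn about z gives the same grasp; the last joint's range is limited). The gripper opens to 85 mm and grips with 20 to 120 N. Pads are 22 mm wide; open, the fingers measure 114 mm over their backs; the gripper's body (76 mm by 85 mm) begins 54 mm behind the grasp point. The pads swing forward as they close: fully open they stand 13 mm farther back than shut.
Start: joints at [1.027, 0.286, 1.577, -0, 1.279, -0.15], TCP at [0.259, 0.623, 0.231] pointing down, gripper open.
Joint ranges: [-2.77, 2.77], [-0.9, 2.22], [0.21, 2.48], [-1.53, 4.67], [0.24, 2.81], [-2.84, 2.84]. Speed limits (rad/s): [2.79, 2.79, 3.14, 3.14, 3.14, 3.14].

### API

Orientations are given as a unit quaternion [x, y, z, w].
In Python, from plant import ctrl, cams, order gives the robot as it stands.
- The arm moves only by the tool move_arm, never from a script. Its argument "plan" is one flat list of numbers, 7 for each row, row after row: the shift along the world's x, y, z in mm, then the turn, a rotation vector about the world's x, y, z in degrees, then the finger opening in mm, from 0 to 85.4. A call has 1 to 12 rows; each row shifts and turns the commanded pose from where the row before left it; what a row does not reach is not made up. A row lasts 1/10 s, in which the tool goes at most 50 mm and 8.59 degrees, less where a joint would pass 70% of its speed; a pose out of reach is approached as far as the arm can. A call is refused whole if a number of a shift passes 50 or a number of a turn 8.59, either way. A call with a gripper value outside its range is refused whole. The fingers move at their own pace and stop on an object; "newtons" is the grip in N (left out, the last holds). Time passes only in rows, so rows that do not move let the fingers close. It gives the time, the measured TCP pose, the force, the opening and the grip force at its end, in the units of the state.
- ctrl.get_state(): the state, without advancing time (a new reading comes with each control period).
- cams.read_camera(name): name is "side" or "top"; returns a dict with "color" (480x640x3 uint8, red, green, blue), "fov_y" (degrees; the focal length in pixels is half the picture's height over the tangent of half this angle, whatever the lens; pixels are square), "cx", "cy" (the principal point, pixels), "origin" and "orientation" of the camera in the world. Camera axes: x right, y up, looking along -z (the intrinsics and any distortion apply to the point x, -y, -z); pixel columns grow to the right and rows downward; lengths in m; the calibration is good to about 2 mm. A picture is of the moment at which its call begins. There is no depth.
- order.sign_off(): hands the job in; it is judged then, once.
The state is a dict: "time": time; "qpos": joint angles; "dq": joint speeds; "joint_efforts": joint torques, N m; "eef_pos": TCP position; "tcp_rot": TCP orientation; "contact_force": force on the tool from outside, world axes, zero at the start; "wrist_torque": the same for the moment, N m; "opening": opening from 0.0 (shut) to 1.0 (fully open); "finger_force": force on a finger pad.
Only numpy, scipy, OpenCV 4.12 (cv2) and the standard library are available. Lean on these libraries where they do the work, as an engineer would, in place of code of your own. Each camera call takes 0.05 s, during which the arm holds its last target. There are 200 camera calls.

## Working session

There is one attempt and no reset: what is moved stays moved. The work goes in short steps, Python scripts to look and compute and a tool call to move; the robot and the scene stay as the last step left them, time stands still between calls to the robot, and variables do not carry over. Pictures are saved under pics/ and viewed, at most 10 in all, crops included, and the job is handed in when it is done.

Besides the shell and the picture viewer there is one more tool, called after "Call:" as name(argument=value, ...), one argument or row to a line, values as JSON. move_arm: Moves the arm, as the interface text tells. Its arguments: {"type":"object","properties":{"plan":{"type":"array","items":{"type":"number"}},"newtons":{"type":"number"}},"required":["plan"]}

```bash
mkdir -p pics
python3 - <<'E'
from plant import ctrl,cams
import cv2,json
for n in("top","side"):
    c=cams.read_camera(n); cv2.imwrite(f"pics/{n}0.png",c["color"][:,:,::-1]); print({k:v for k,v in c.items() if k!="color"})
print(ctrl.get_state())
E
ls
```

```text
{'fov_y': 43.627093200662834, 'cx': 318.3987843617083, 'cy': 233.92074713885557, 'origin': array([0.28162727, 0.03736242, 1.36216178]), 'orientation': array([ 0.05905156, -0.07031339, -0.69366249,  0.71442375])}
{'fov_y': 51.057470594308924, 'cx': 320.35181002692326, 'cy': 237.09721547827164, 'origin': array([ 0.46358678, -0.65912871,  0.79875325]), 'orientation': array([ 0.37244796, -0.01621041, -0.02223833,  0.92764498])}
{'time': 0.1, 'qpos': array([ 1.02695569e+00,  2.87096185e-01,  1.57804671e+00, -1.66961002e-05,
        1.27859879e+00, -1.50015851e-01]), 'dq': array([ 2.90812275e-04, -9.31303488e-04, -4.79318697e-03, -8.89686979e-06,
       -7.03600559e-04,  6.24956688e-04]), 'joint_efforts': array([ 7.68648351e-04, -4.07296228e+01, -2.93697292e+01, -1.66249770e-04,
        3.43789718e-03, -5.47939933e-06]), 'eef_pos': array([0.25868522, 0.62281355, 0.23006403]), 'tcp_rot': array([ 1.95639850e-01,  9.80675224e-01, -1.01321475e-03, -3.57831234e-04]), 'contact_force': array([-0.02269944, -0.07382483, -0.52280688]), 'wrist_torque': array([-0.013159  , -0.01159196,  0.01487712]), 'finger_force': 0.0, 'opening': 0.9999670335473833}
pics
```

View pics/top0.png

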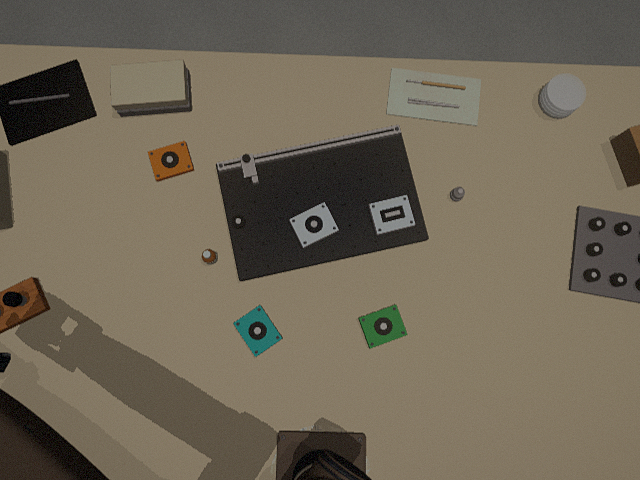

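View pics/side0.png

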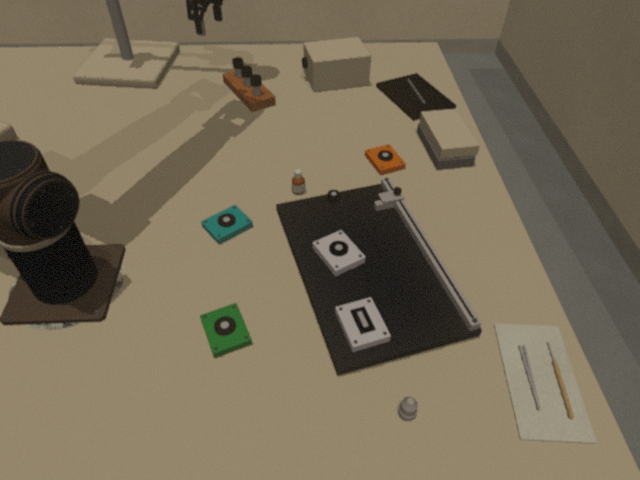

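Candidates in the top view: aluminium with round mount (314,224), aluminium with oblong mount (392,214), green (383,326), turquoise (258,330) and orange (170,160). By the description, the one I want is at (314,224). I'll check it in one close crop and measure.

```bash
cat > h.py <<'E'
import numpy as np, cv2
from scipy.spatial.transform import Rotation as R
from plant import ctrl,cams
def ray(c,u,v):
    f=240/np.tan(np.radians(c["fov_y"]/2))
    return R.from_quat(c["orientation"]).apply([(u-c["cx"])/f,-(v-c["cy"])/f,-1])
def pt(c,u,v,z):
    d=ray(c,u,v); o=c["origin"]; return (o+d*(z-o[2])/d[2])
def proj(c,P):
    f=240/np.tan(np.radians(c["fov_y"]/2))
    q=R.from_quat(c["orientation"]).inv().apply(np.atleast_2d(P)-c["origin"])
    return np.c_[c["cx"]-f*q[:,0]/q[:,2], c["cy"]+f*q[:,1]/q[:,2]]
def carrier(c,near,z=.043,thr=110):
    g=c["color"].min(2); m=(g>thr).astype(np.uint8)
    # metric rectification 1 mm grid at height z
    n,l,s,ce=cv2.connectedComponentsWithStats(m)
    cand=[i for i in range(1,n) if s[i,4]>300]
    i=min(cand,key=lambda i:np.hypot(*(ce[i]-near)))
    ys,xs=np.where(l==i)
    P=np.array([pt(c,x,y,z)[:2] for x,y in zip(xs,ys)])
    r=cv2.minAreaRect((P*1000).astype(np.float32)); return r,s[i]
E
python3 - <<'E'
from h import *
for n,a,b in(("top",(314,224),(392,214)),("side",(338,252),(362,324))):
    c=cams.read_camera(n)
    for p in(a,b): print(n,c["color"][p[1]-12:p[1]+13:6,p[0]-24:p[0]+25:6].min(2).tolist() if p==a else "",carrier(c,p,thr=90))
    if n=="top":
        cr=c["color"][120:290,205:435]; cv2.imwrite("pics/crop1.png",cv2.resize(cr,None,fx=3.4,fy=3.4,interpolation=cv2.INTER_CUBIC)[:,:,::-1])
        for u,v in((217,165),(399,128),(428,239),(239,280)): print(pt(c,u,v,.025))
E
```

```text
top [[26, 32, 58, 135, 133, 138, 132, 36, 37], [69, 135, 132, 11, 30, 56, 139, 144, 40], [31, 137, 136, 25, 123, 22, 137, 135, 33], [36, 137, 138, 17, 23, 120, 136, 137, 90], [34, 15, 134, 137, 132, 136, 97, 28, 33]] (((548.2930908203125, 30.832172393798828), (72.74174499511719, 88.9705810546875), 28.106842041015625), array([290, 202,  49,  46, 995], dtype=int32))
top  (((577.3857421875, -144.76153564453125), (72.38651275634766, 89.34236907958984), 15.95215129852295), array([369, 195,  46,  39, 936], dtype=int32))
[0.68423024 0.25810234 0.025     ]
[ 0.78876401 -0.16295389  0.025     ]
[ 0.5257374  -0.22986946  0.025     ]
[0.4196626  0.19362087 0.025     ]
side [[55, 136, 136, 137, 111, 138, 105, 23, 27], [85, 136, 136, 13, 121, 19, 136, 96, 32], [30, 108, 136, 26, 28, 21, 138, 136, 71], [38, 50, 129, 139, 138, 137, 141, 139, 117], [35, 26, 64, 137, 138, 136, 111, 84, 40]] (((546.8455200195312, 26.663681030273438), (73.63677978515625, 92.8624496459961), 28.48930549621582), array([313, 230,  52,  42, 966], dtype=int32))
side  (((575.9869384765625, -148.75732421875), (72.92504119873047, 92.64229583740234), 15.79486083984375), array([ 336,  297,   55,   51, 1327], dtype=int32))
```

View pics/crop1.png

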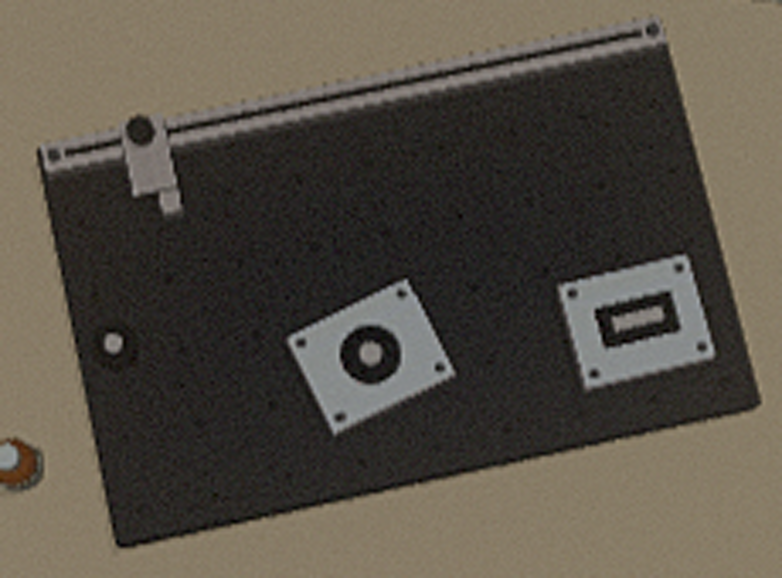

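The crop shows the bright aluminium carrier with the round disc at crop (371,352), which is full-frame (314,224). It matches the description; the other aluminium one has the oblong mount. The stop bar's near right corner is at crop (184,208). Next I'll get the fence and stop positions in the plate frame.

Run:
```python
from h import *
a=np.radians(14); ex=np.array([np.cos(a),np.sin(a)]); ey=np.array([-ex[1],ex[0]])
st=lambda p:(np.array([p[:2]@ex,p[:2]@ey])*1000).round(1)
c=cams.read_camera("top"); 
print("stopcorner",st(pt(c,259.1,181.2,.043)))
for p in((548.3,30.8),(577.4,-144.8)): print("carrier",st(np.array(p)/1000))
for u,v in((428,239),(239,280)): print("near corners",st(pt(c,u,v,.025)))
# rectified profiles, plate-aligned, at z=.043
for n in("top","side"):
    c=cams.read_camera(n); g=c["color"].min(2).astype(np.float32)
    def img(S,T,z):
        SS,TT=np.meshgrid(S,T,indexing='ij'); P=np.stack([(SS*ex[0]+TT*ey[0])/1000,(SS*ex[1]+TT*ey[1])/1000,np.full(SS.shape,z)],-1).reshape(-1,3)
        q=proj(c,P).reshape(*SS.shape,2).astype(np.float32); return cv2.remap(g,q[...,0],q[...,1],cv2.INTER_LINEAR)
    S=np.arange(690,740,2)
    for T in((-60,-20),(-180,-140)): print(n,"fence z43",T,list(zip(S,img(S,np.arange(*T,2.),.043).mean(1).astype(int))))
    T=np.arange(-10,50,2); print(n,"stopbar z43",list(zip(T,img(np.arange(668,676,1.),T,.043).mean(0).astype(int))))
print(st(pt(cams.read_camera("top"),258,330,.018)))
```

```text
stopcorner [662.9  -2.8]
carrier [ 539.5 -102.8]
carrier [ 525.2 -280.2]
near corners [ 454.5 -350.2]
near corners [454.   86.3]
top fence z43 (-60, -20) [(np.int64(690), np.int64(30)), (np.int64(692), np.int64(31)), (np.int64(694), np.int64(32)), (np.int64(696), np.int64(33)), (np.int64(698), np.int64(34)), (np.int64(700), np.int64(30)), (np.int64(702), np.int64(34)), (np.int64(704), np.int64(44)), (np.int64(706), np.int64(53)), (np.int64(708), np.int64(82)), (np.int64(710), np.int64(110)), (np.int64(712), np.int64(121)), (np.int64(714), np.int64(111)), (np.int64(716), np.int64(78)), (np.int64(718), np.int64(29)), (np.int64(720), np.int64(46)), (np.int64(722), np.int64(91)), (np.int64(724), np.int64(115)), (np.int64(726), np.int64(114)), (np.int64(728), np.int64(106)), (np.int64(730), np.int64(99)), (np.int64(732), np.int64(100)), (np.int64(734), np.int64(101)), (np.int64(736), np.int64(101)), (np.int64(738), np.int64(101))]
top fence z43 (-180, -140) [(np.int64(690), np.int64(31)), (np.int64(692), np.int64(32)), (np.int64(694), np.int64(31)), (np.int64(696), np.int64(31)), (np.int6
[... 3435 characters left out ...]
.int64(4), np.int64(111)), (np.int64(6), np.int64(110)), (np.int64(8), np.int64(107)), (np.int64(10), np.int64(94)), (np.int64(12), np.int64(75)), (np.int64(14), np.int64(51)), (np.int64(16), np.int64(39)), (np.int64(18), np.int64(34)), (np.int64(20), np.int64(32)), (np.int64(22), np.int64(32)), (np.int64(24), np.int64(33)), (np.int64(26), np.int64(31)), (np.int64(28), np.int64(31)), (np.int64(30), np.int64(30)), (np.int64(32), np.int64(28)), (np.int64(34), np.int64(31)), (np.int64(36), np.int64(33)), (np.int64(38), np.int64(32)), (np.int64(40), np.int64(28)), (np.int64(42), np.int64(27)), (np.int64(44), np.int64(30)), (np.int64(46), np.int64(31)), (np.int64(48), np.int64(32))]
[337.2  67.2]
```

Call:
move_arm(
  plan=[16, -46, 0, 0, 0, 3.1, 50, 16, -46, 0, 0, 0, 3.1, 50, 16, -46, 0, 0, 0, 3.1, 50, 16, -46, 0, 0, 0, 3.1, 50, 16, -46, 0, 0, 0, 3.1, 50, 16, -46, 0, 0, 0, 3.1, 50, 16, -46, 0, 0, 0, 3.1, 50, 16, -46, 0, 0, 0, 3.1, 50, 16, -46, 0, 0, 0, 3.1, 50, 16, -46, 0, 0, 0, 3.1, 50, 16, -46, 0, 0, 0, 3.1, 50, 16, -46, 0, 0, 0, 3.1, 50],
  newtons=40,
)

```text
time: 1.6
eef_pos: [0.4513, 0.0694, 0.2318]
tcp_rot: [-0.128, 0.992, -0.0, 0.001]
contact_force: [-0.0, 0.6, 0.7]
opening: 0.583
finger_force: 0.0
```

Call:
move_arm(
  plan=[5, -15, -40, 0, 0, 0, 50, 5, -15, -40, 0, 0, 0, 50, 5, -15, -40, 0, 0, 0, 50, 4, -14, -40, 0, 0, 0, 50, 0, 0, -20, 0, 0, 0, 50, 0, 0, -15, 0, 0, 0, 50, 0, 0, 0, 0, 0, 0, 50, 0, 0, 0, 0, 0, 0, 50],
)

```text
time: 2.4
eef_pos: [0.4702, 0.0123, 0.0367]
tcp_rot: [-0.127, 0.992, -0.0, 0.0]
contact_force: [0.6, 0.1, 0.3]
opening: 0.584
finger_force: 0.0
```

Run:
```python
from h import *
a=[cv2.resize(cams.read_camera(n)["color"][r[0]:r[1],r[2]:r[3]],(400,400),interpolation=cv2.INTER_CUBIC) for n,r in(("top",(140,300,230,390)),("side",(160,320,250,410)))]
cv2.imwrite("pics/c2.png",np.hstack(a)[:,:,::-1])
```

```text
(no output)
```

View pics/c2.png

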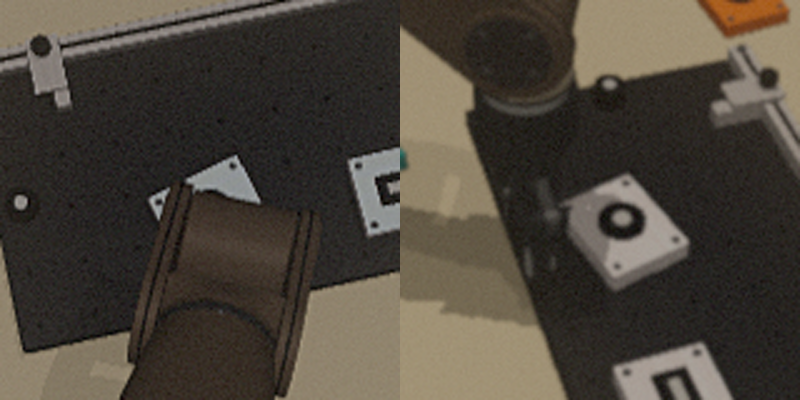

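The hand is low at the carrier's near side, with the fingers about 15 mm clear of it and square to the plate. Now I'll push toward the fence.

Call:
move_arm(
  plan=[0, 0, -7, 0, 0, 0, 50, 6, 1.5, 0, 0, 0, 0, 50, 8, 2, 0, 0, 0, 0, 50, 8, 2, 0, 0, 0, 0, 50, 8, 2, 0, 0, 0, 0, 50, 10, 2.5, 0, 0, 0, 0, 50, 12, 3, 0, 0, 0, 0, 50, 12, 3, 0, 0, 0, 0, 50, 12, 3, 0, 0, 0, 0, 50, 12, 3, 0, 0, 0, 0, 50, 12, 3, 0, 0, 0, 0, 50, 8, 2, 0, 0, 0, 0, 50],
)

```text
time: 3.7
eef_pos: [0.5793, 0.0395, 0.0294]
tcp_rot: [-0.127, 0.992, -0.0, 0.0]
contact_force: [-2.7, -0.7, 0.9]
opening: 0.584
finger_force: 1.3
```

Run:
```python
from h import *
c=cams.read_camera("side"); g=c["color"]
cv2.imwrite("pics/c3.png",cv2.resize(g[150:330,250:490],(800,600),interpolation=cv2.INTER_CUBIC)[:,:,::-1])
print(ctrl.get_state()["contact_force"])
```

```text
[-0.18017567 -0.21281002  0.24199003]
```

View pics/c3.png

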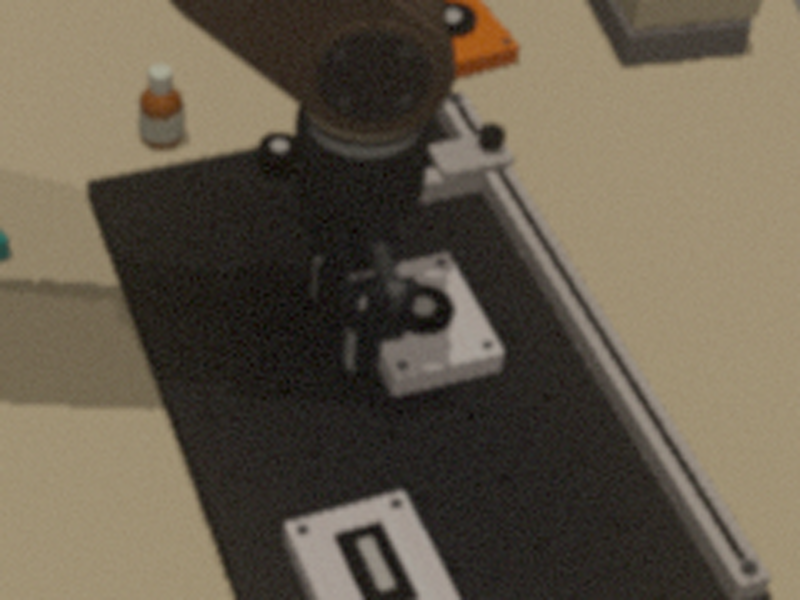

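The carrier, with its mount at crop (425,305), is now square to the fence. The mount is clear of the fingers. Continuing.

Call:
move_arm(
  plan=[9.7, 2.5, 0, 0, 0, 0, 50, 9.7, 2.5, 0, 0, 0, 0, 50, 9.7, 2.5, 0, 0, 0, 0, 50, 9.7, 2.5, 0, 0, 0, 0, 50, 5, 1.3, 0, 0, 0, 0, 50, 3, 0.8, 0, 0, 0, 0, 50],
)

```text
time: 4.35
eef_pos: [0.6253, 0.0515, 0.0295]
tcp_rot: [-0.127, 0.992, -0.0, -0.0]
contact_force: [-4.6, -1.9, 3.5]
opening: 0.585
finger_force: 2.3
```

Run:
```python
from h import *
a=np.radians(14.3); ex=np.array([np.cos(a),np.sin(a)]); ey=np.array([-ex[1],ex[0]])
s=ctrl.get_state(); e=s["eef_pos"][:2]*1000; print(s["contact_force"],e@ex,e@ey)
c=cams.read_camera("side"); g=c["color"]
cv2.imwrite("pics/c4.png",cv2.resize(g[180:300,310:470],(800,600),interpolation=cv2.INTER_CUBIC)[:,:,::-1])
```

```text
[-4.57274845 -1.92922005  3.48650191] 618.5920437327491 -104.55845890783209
```

View pics/c4.png

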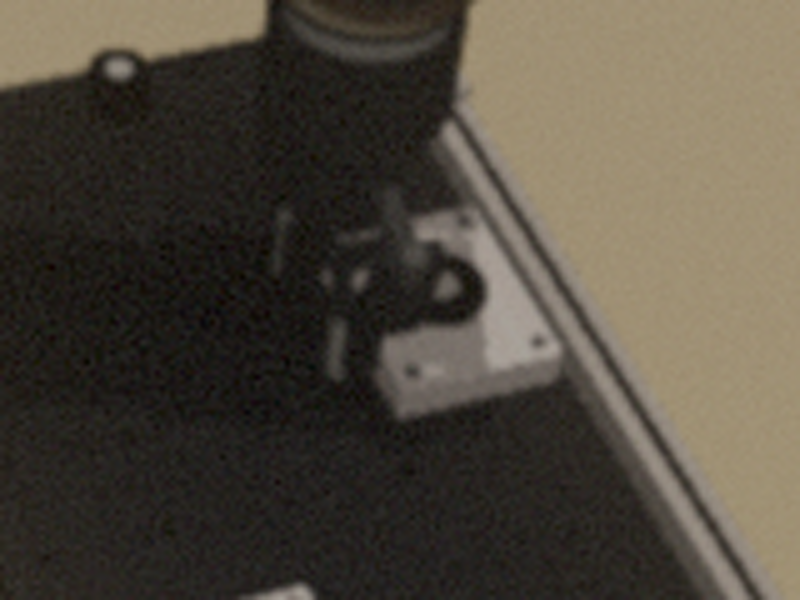

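The carrier is square and a few mm short of the fence, whose base line runs just beyond the right corner at crop (560,355). Next I'll back off, shut the fingers and go to its right end.

Call:
move_arm(
  plan=[-12, -3, 0, 0, 0, 0, 50, 0, 0, 40, 0, 0, 0, 50, 0, 0, 30, 0, 0, 0, 0, 24.5, -19, 0, 0, 0, 0, 0, 24.5, -19, 0, 0, 0, 0, 0, 24.5, -19, 0, 0, 0, 0, 0, 0, 0, -20, 0, 0, 0, 0, 0, 0, -30, 0, 0, 0, 0, 0, 0, -15, 0, 0, 0, 0, 0, 0, 0, 0, 0, 0, 0],
)

```text
time: 5.4
eef_pos: [0.6841, -0.0081, 0.0308]
tcp_rot: [-0.127, 0.992, 0.001, -0.003]
contact_force: [0.0, -0.2, -0.3]
opening: -0.002
finger_force: 0.0
```

Run:
```python
from h import *
a=np.radians(14.3); ex=np.array([np.cos(a),np.sin(a)]); ey=np.array([-ex[1],ex[0]])
s=ctrl.get_state(); e=s["eef_pos"][:2]*1000; print(s["contact_force"],e@ex,e@ey)
A=[cv2.resize(cams.read_camera(n)["color"][r[0]:r[1],r[2]:r[3]],(400,400),interpolation=cv2.INTER_CUBIC) for n,r in(("top",(120,240,230,350)),("side",(170,300,320,450)))]
cv2.imwrite("pics/c5.png",np.hstack(A)[:,:,::-1])
```

```text
[ 0.01761649 -0.20148883 -0.33597605] 660.9128011497053 -176.79661402531272
```

View pics/c5.png

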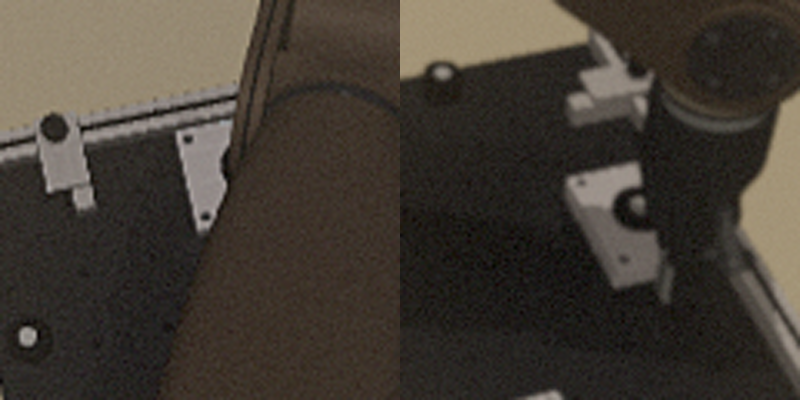

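The shut fingers are beside the carrier's right end (side half, about (668,285)), clear of the fence. Pushing left.

Call:
move_arm(
  plan=[-1.5, 5.8, 0, 0, 0, 0, 0, -1.5, 5.8, 0, 0, 0, 0, 0, -1.5, 5.8, 0, 0, 0, 0, 0, -2, 7.8, 0, 0, 0, 0, 0, -2, 7.8, 0, 0, 0, 0, 0, -2, 7.8, 0, 0, 0, 0, 0, -2, 7.8, 0, 0, 0, 0, 0, -2, 7.8, 0, 0, 0, 0, 0, -1, 3.9, 0, 0, 0, 0, 0],
)

```text
time: 6.4
eef_pos: [0.6724, 0.0516, 0.0366]
tcp_rot: [-0.128, 0.992, -0.001, 0.002]
contact_force: [1.9, -5.0, 4.9]
opening: -0.006
finger_force: 4.4
```

Run:
```python
from h import *
a=np.radians(14.3); ex=np.array([np.cos(a),np.sin(a)]); ey=np.array([-ex[1],ex[0]])
s=ctrl.get_state(); e=s["eef_pos"][:2]*1000; print(s["contact_force"],e@ex,e@ey)
A=[cv2.resize(cams.read_camera(n)["color"][r[0]:r[1],r[2]:r[3]],(400,400),interpolation=cv2.INTER_CUBIC) for n,r in(("top",(130,220,230,320)),("side",(170,280,340,450)))]
cv2.imwrite("pics/c6.png",np.hstack(A)[:,:,::-1])
```

```text
[ 1.94101861 -4.9580319   4.93718145] 664.3278022350206 -116.0654773935167
```

View pics/c6.png

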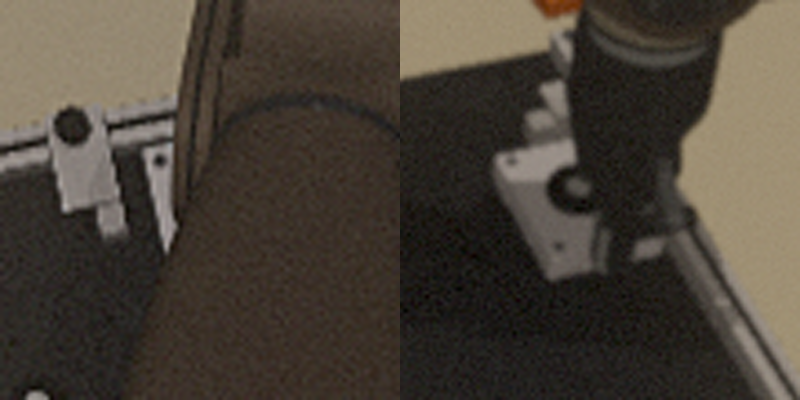

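The carrier is following along the fence and a gap of about 10–20 mm to the stop bar remains (top half, from x≈125 to 170). I'll back off a touch, lower the tips and keep pushing.

Call:
move_arm(
  plan=[1, -4, 0, 0, 0, 0, 0, 0, 0, -6, 0, 0, 0, 0, -1, 4, 0, 0, 0, 0, 0, -1, 4, 0, 0, 0, 0, 0, -1, 4, 0, 0, 0, 0, 0, 0, 0, 0, 0, 0, 0, 0],
)

```text
time: 7.1
eef_pos: [0.6746, 0.0566, 0.0363]
tcp_rot: [-0.128, 0.992, -0.004, 0.006]
contact_force: [-0.4, -10.8, 18.9]
opening: 0.001
finger_force: 9.7
```

```bash
cat > m.py <<'E'
from h import *
a=np.radians(14.3); ex=np.array([np.cos(a),np.sin(a)]); ey=np.array([-ex[1],ex[0]])
s=ctrl.get_state(); e=s["eef_pos"][:2]*1000; print(s["time"],s["contact_force"].round(1),(e@ex).round(1),(e@ey).round(1),s["eef_pos"][2])
c=cams.read_camera("top"); g=c["color"].min(2).astype(np.float32)
def row(s0,T,z=.043):
    S=np.arange(s0-4,s0+4.1,1.); SS,TT=np.meshgrid(S,T,indexing='ij')
    P=np.stack([(SS*ex[0]+TT*ey[0])/1000,(SS*ex[1]+TT*ey[1])/1000,np.full(SS.shape,z)],-1).reshape(-1,3)
    q=proj(c,P).reshape(*SS.shape,2).astype(np.float32); return cv2.remap(g,q[...,0],q[...,1],cv2.INTER_LINEAR).mean(0).astype(int)
T=np.arange(-40,12,2.)
for s0 in(645,655,669,680,690): print(s0,dict(zip(T.astype(int).tolist(),row(s0,T).tolist())))
E
python3 m.py
```

```text
7.1 [ -0.4 -10.8  18.9] 667.6 -111.8 0.036340363224070193
645 {-40: 42, -38: 39, -36: 39, -34: 37, -32: 39, -30: 42, -28: 40, -26: 39, -24: 38, -22: 38, -20: 35, -18: 33, -16: 38, -14: 30, -12: 28, -10: 29, -8: 33, -6: 32, -4: 33, -2: 34, 0: 31, 2: 31, 4: 34, 6: 32, 8: 33, 10: 33}
655 {-40: 39, -38: 39, -36: 40, -34: 38, -32: 37, -30: 38, -28: 37, -26: 38, -24: 32, -22: 29, -20: 52, -18: 105, -16: 117, -14: 56, -12: 31, -10: 31, -8: 32, -6: 30, -4: 32, -2: 37, 0: 35, 2: 37, 4: 37, 6: 35, 8: 33, 10: 33}
669 {-40: 35, -38: 36, -36: 37, -34: 37, -32: 33, -30: 32, -28: 31, -26: 31, -24: 25, -22: 62, -20: 123, -18: 143, -16: 140, -14: 80, -12: 33, -10: 28, -8: 33, -6: 27, -4: 74, -2: 118, 0: 115, 2: 116, 4: 117, 6: 119, 8: 117, 10: 66}
680 {-40: 35, -38: 37, -36: 40, -34: 29, -32: 27, -30: 41, -28: 40, -26: 37, -24: 71, -22: 119, -20: 138, -18: 138, -16: 142, -14: 101, -12: 40, -10: 28, -8: 32, -6: 31, -4: 76, -2: 112, 0: 110, 2: 104, 4: 100, 6: 107, 8: 100, 10: 80}
690 {-40: 44, -38: 44, -36: 33, -34: 33, -32: 45, -30: 42, -28: 43, -26: 74, -24: 114, -22: 119, -20: 114, -18: 127, -16: 142, -14: 116, -12: 48, -10: 27, -8: 27, -6: 26, -4: 79, -2: 118, 0: 115, 2: 112, 4: 112, 6: 115, 8: 115, 10: 111}
```

The upward force means the tapered finger backs are wedging on the carrier's top edge. The pad sides pushed cleanly before, so I'll back off, turn the hand 90° and push the end with two fingers, which also squares it up.

Call:
move_arm(
  plan=[0.5, -15, 0, 0, 0, 0, 0, 0, 0, 25, 0, 0, -8.2, 30, 0, 0, 0, 0, 0, -8.2, 30, 0, 0, 0, 0, 0, -8.2, 30, 0, 0, 0, 0, 0, -8.2, 30, 0, 0, 0, 0, 0, -8.2, 30, 0, 0, 0, 0, 0, -8.2, 30, 0, 0, 0, 0, 0, -8.2, 30, 0, 0, 0, 0, 0, -8.2, 30, 0, 0, 0, 0, 0, -8.2, 30, 0, 0, 0, 0, 0, -8.2, 30, 0, 0, 0, 0, 0, -8.2, 30],
)

```text
time: 8.35
eef_pos: [0.6681, 0.0463, 0.0526]
tcp_rot: [0.615, 0.789, -0.0, -0.001]
contact_force: [0.5, -0.4, -0.5]
opening: 0.35
finger_force: 0.0
```

```bash
python3 m.py | head -1
python3 - <<'E'
from h import *
print(ctrl.get_state()["tcp_rot"],ctrl.get_state()["opening"])
A=[cv2.resize(cams.read_camera(n)["color"][r[0]:r[1],r[2]:r[3]],(400,400),interpolation=cv2.INTER_CUBIC) for n,r in(("top",(130,220,230,320)),("side",(170,280,340,450)))]
cv2.imwrite("pics/c7.png",np.hstack(A)[:,:,::-1])
E
```

```text
8.35 [ 0.5 -0.4 -0.5] 658.9 -120.2 0.05260310349324818
[ 6.16395222e-01  7.87435719e-01 -3.73750930e-05 -1.38496885e-03] 0.35213103396138884
```

View pics/c7.png

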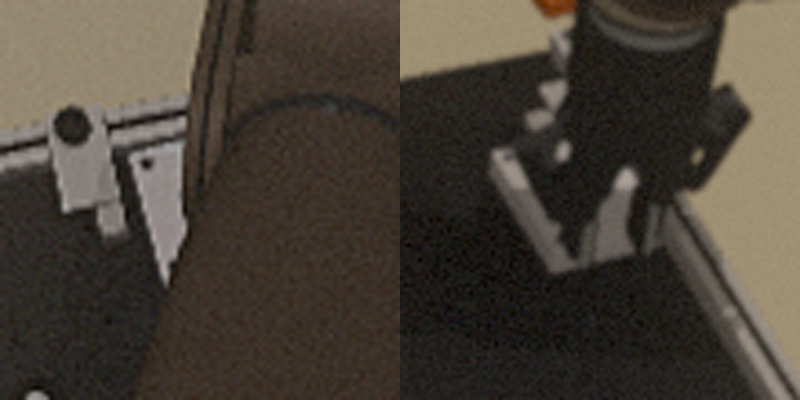

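The fingers now stand one behind the other across the carrier's right end, off the mount (side half, x≈600–650). The gap to the stop is about 9 mm. Next I'll lower and push in small steps.

Call:
move_arm(
  plan=[6, -4.6, 0, 0, 0, 0, 30, 0, 0, -15, 0, 0, 0, 30, 0, 0, -8, 0, 0, 0, 30, -1, 4, 0, 0, 0, 0, 30, -1, 4, 0, 0, 0, 0, 30, -1, 4, 0, 0, 0, 0, 30, -1, 4, 0, 0, 0, 0, 30, -0.5, 2, 0, 0, 0, 0, 30, 0, 0, 0, 0, 0, 0, 30],
)

```text
time: 9.4
eef_pos: [0.6708, 0.0587, 0.0306]
tcp_rot: [0.613, 0.79, 0.0, 0.0]
contact_force: [0.4, -0.3, -0.1]
opening: 0.348
finger_force: 0.0
```

```bash
python3 m.py
```

```text
9.4 [ 0.4 -0.3 -0.1] 664.5 -108.8 0.030595611820175086
645 {-40: 39, -38: 39, -36: 41, -34: 40, -32: 38, -30: 39, -28: 37, -26: 39, -24: 42, -22: 38, -20: 33, -18: 32, -16: 40, -14: 55, -12: 116, -10: 134, -8: 76, -6: 33, -4: 30, -2: 36, 0: 32, 2: 33, 4: 33, 6: 35, 8: 35, 10: 34}
655 {-40: 39, -38: 41, -36: 40, -34: 41, -32: 40, -30: 39, -28: 37, -26: 37, -24: 30, -22: 40, -20: 63, -18: 97, -16: 130, -14: 139, -12: 139, -10: 136, -8: 75, -6: 35, -4: 30, -2: 34, 0: 36, 2: 37, 4: 34, 6: 34, 8: 35, 10: 32}
669 {-40: 39, -38: 40, -36: 35, -34: 35, -32: 35, -30: 32, -28: 35, -26: 37, -24: 27, -22: 63, -20: 124, -18: 141, -16: 137, -14: 135, -12: 139, -10: 139, -8: 70, -6: 28, -4: 73, -2: 118, 0: 114, 2: 115, 4: 118, 6: 119, 8: 115, 10: 66}
680 {-40: 36, -38: 39, -36: 38, -34: 29, -32: 31, -30: 41, -28: 38, -26: 35, -24: 69, -22: 118, -20: 139, -18: 136, -16: 134, -14: 134, -12: 138, -10: 140, -8: 76, -6: 32, -4: 72, -2: 110, 0: 108, 2: 106, 4: 102, 6: 106, 8: 99, 10: 80}
690 {-40: 46, -38: 43, -36: 33, -34: 32, -32: 43, -30: 40, -28: 41, -26: 85, -24: 122, -22: 141, -20: 139, -18: 136, -16: 135, -14: 138, -12: 141, -10: 139, -8: 76, -6: 30, -4: 75, -2: 118, 0: 115, 2: 114, 4: 113, 6: 114, 8: 114, 10: 111}
```

It's now square, with a gap of about 4 mm left.

Call:
move_arm(
  plan=[-0.4, 1.5, 0, 0, 0, 0, 30, -0.4, 1.5, 0, 0, 0, 0, 30, -0.2, 1, 0, 0, 0, 0, 30, -0.2, 1, 0, 0, 0, 0, 30, 0, 0, 0, 0, 0, 0, 30],
)

```text
time: 9.95
eef_pos: [0.6701, 0.0624, 0.0307]
tcp_rot: [0.613, 0.79, -0.0, 0.001]
contact_force: [0.8, -5.6, 1.3]
opening: 0.348
finger_force: 2.4
```

Call:
move_arm(
  plan=[-0.3, 1, 0, 0, 0, 0, 30, -0.3, 1, 0, 0, 0, 0, 30, 0, 0, 0, 0, 0, 0, 30],
)

```text
time: 10.25
eef_pos: [0.6699, 0.0625, 0.0308]
tcp_rot: [0.613, 0.79, -0.001, 0.002]
contact_force: [1.6, -9.4, 0.2]
opening: 0.353
finger_force: 4.9
```

```bash
python3 m.py
```

```text
10.25 [ 1.6 -9.4  0.2] 664.6 -105.0 0.030793546302320413
645 {-40: 39, -38: 39, -36: 39, -34: 38, -32: 36, -30: 38, -28: 37, -26: 39, -24: 39, -22: 40, -20: 40, -18: 37, -16: 33, -14: 30, -12: 31, -10: 43, -8: 82, -6: 93, -4: 60, -2: 29, 0: 34, 2: 33, 4: 33, 6: 30, 8: 32, 10: 32}
655 {-40: 38, -38: 39, -36: 41, -34: 38, -32: 37, -30: 39, -28: 37, -26: 35, -24: 35, -22: 35, -20: 36, -18: 32, -16: 35, -14: 84, -12: 109, -10: 133, -8: 142, -6: 131, -4: 66, -2: 32, 0: 28, 2: 33, 4: 34, 6: 33, 8: 34, 10: 32}
669 {-40: 41, -38: 38, -36: 36, -34: 36, -32: 34, -30: 34, -28: 37, -26: 31, -24: 33, -22: 36, -20: 35, -18: 29, -16: 67, -14: 139, -12: 139, -10: 136, -8: 140, -6: 129, -4: 103, -2: 110, 0: 113, 2: 115, 4: 116, 6: 118, 8: 115, 10: 66}
680 {-40: 36, -38: 33, -36: 33, -34: 35, -32: 38, -30: 34, -28: 27, -26: 31, -24: 38, -22: 41, -20: 33, -18: 69, -16: 138, -14: 138, -12: 134, -10: 134, -8: 136, -6: 123, -4: 98, -2: 104, 0: 107, 2: 105, 4: 100, 6: 106, 8: 99, 10: 78}
690 {-40: 34, -38: 42, -36: 46, -34: 48, -32: 43, -30: 33, -28: 36, -26: 43, -24: 43, -22: 38, -20: 76, -18: 143, -16: 140, -14: 135, -12: 134, -10: 136, -8: 140, -6: 125, -4: 96, -2: 112, 0: 113, 2: 113, 4: 113, 6: 115, 8: 115, 10: 113}
```

The carrier is against the stop: no further advance as the force rose to 9 N, and the gap has closed. Now to the near side for the final push to the fence.

Call:
move_arm(
  plan=[3.7, -14.5, 0, 0, 0, 0, 30, 0, 0, 35, 0, 0, 8.2, 30, 0, 0, 35, 0, 0, 8.2, 50, -9.6, 6.3, 0, 0, 0, 8.2, 50, -9.6, 6.3, 0, 0, 0, 8.2, 50, -9.6, 6.3, 0, 0, 0, 8.2, 50, -9.6, 6.3, 0, 0, 0, 8.2, 50, -9.6, 6.3, 0, 0, 0, 8.2, 50, -9.6, 6.3, 0, 0, 0, 8.2, 50, -9.6, 6.3, 0, 0, 0, 8.2, 50, -9.6, 6.3, 0, 0, 0, 8.2, 50, 0, 0, 0, 0, 0, 8.2, 50],
)

```text
time: 11.5
eef_pos: [0.5941, 0.1024, 0.0996]
tcp_rot: [-0.131, 0.991, 0.001, -0.001]
contact_force: [-0.0, -0.2, -0.5]
opening: 0.58
finger_force: 0.0
```

```bash
python3 m.py|head -1
```

```text
11.5 [-0.  -0.2 -0.5] 601.0 -47.5 0.09962849122133008
```

Call:
move_arm(
  plan=[0, 0, -40, 0, 0, -0.7, 50, 0, 0, -20, 0, 0, 0, 50, 0, 0, -10, 0, 0, 0, 50, 4, 1, 0, 0, 0, 0, 50, 4, 1, 0, 0, 0, 0, 50, 4, 1, 0, 0, 0, 0, 50, 3, 0.8, 0, 0, 0, 0, 50, 2, 0.5, 0, 0, 0, 0, 50, 2, 0.5, 0, 0, 0, 0, 50, 0, 0, 0, 0, 0, 0, 50],
)

```text
time: 12.55
eef_pos: [0.6151, 0.1059, 0.0306]
tcp_rot: [-0.121, 0.993, -0.0, 0.0]
contact_force: [0.1, 0.1, 1.0]
opening: 0.585
finger_force: 0.0
```

```bash
python3 m.py|head -1
```

```text
12.55 [0.1 0.1 1. ] 622.2 -49.3 0.030554924773889162
```

Call:
move_arm(
  plan=[1, 0.25, 0, 0, 0, 0.3, 50, 1, 0.25, 0, 0, 0, 0, 50, 1, 0.25, 0, 0, 0, 0, 50, 0, 0, 0, 0, 0, 0, 50],
)

```text
time: 13.0
eef_pos: [0.6165, 0.1063, 0.0301]
tcp_rot: [-0.124, 0.992, -0.0, -0.002]
contact_force: [-5.9, -1.8, 3.8]
opening: 0.586
finger_force: 3.1
```

```bash
python3 m.py|head -1
```

```text
13.0 [-5.9 -1.8  3.8] 623.6 -49.3 0.030077861145381145
```

Call:
move_arm(
  plan=[1, 0.25, 0, 0, 0, 0, 50, 1, 0.25, 0, 0, 0, 0, 50, 1, 0.25, 0, 0, 0, 0, 50, 0, 0, 0, 0, 0, 0, 50],
)

```text
time: 13.45
eef_pos: [0.6165, 0.1063, 0.0301]
tcp_rot: [-0.124, 0.992, -0.0, -0.007]
contact_force: [-14.0, -5.4, 10.8]
opening: 0.585
finger_force: 7.7
```

```bash
python3 m.py|head -1
```

```text
13.45 [-14.   -5.4  10.8] 623.7 -49.3 0.0301017978236936
```

It's hard against the fence, with no advance at 15 N. Backing off and clearing away to look.

Call:
move_arm(
  plan=[-6, -1.5, 0, 0, 0, 0, 50, -15, -4, 0, 0, 0, 0, 50, 0, 0, 40, 0, 0, 0, 50, 0, 0, 40, 0, 0, 0, 50, 0, 0, 40, 0, 0, 0, 50, -20, 45, 10, 0, 0, 0, 50, -20, 45, 10, 0, 0, 0, 50, -20, 45, 10, 0, 0, 0, 50, -20, 45, 0, 0, 0, 0, 50, -20, 45, 0, 0, 0, 0, 50, 0, 0, 0, 0, 0, 0, 50],
)

```text
time: 14.6
eef_pos: [0.4979, 0.3313, 0.1805]
tcp_rot: [-0.127, 0.992, 0.001, 0.001]
contact_force: [-0.2, -0.5, 0.1]
opening: 0.589
finger_force: 0.0
```

```bash
python3 m.py
python3 - <<'E'
from h import *
A=[cv2.resize(cams.read_camera(n)["color"][r[0]:r[1],r[2]:r[3]],(400,400),interpolation=cv2.INTER_CUBIC) for n,r in(("top",(140,220,235,315)),("side",(170,270,350,450)))]
cv2.imwrite("pics/c8.png",np.hstack(A)[:,:,::-1])
a=np.radians(14.3); ex=np.array([np.cos(a),np.sin(a)]); ey=np.array([-ex[1],ex[0]])
c=cams.read_camera("top"); g=c["color"].min(2).astype(np.float32)
S=np.arange(696,720,2.)
for t in(-20,-35,-50,-65,-85):
    P=np.array([[*((s*ex+t2*ey)/1000),.043] for s in S for t2 in range(t-3,t+4)])
    q=proj(c,P).astype(np.float32); print(t,cv2.remap(g,q[:,0].reshape(-1,7),q[:,1].reshape(-1,7),1).mean(1).astype(int).tolist())
E
```

```text
14.6 [-0.2 -0.5  0.1] 564.3 198.0 0.18051635285163867
645 {-40: 153, -38: 154, -36: 155, -34: 153, -32: 153, -30: 153, -28: 154, -26: 154, -24: 154, -22: 155, -20: 155, -18: 156, -16: 136, -14: 94, -12: 80, -10: 115, -8: 152, -6: 146, -4: 73, -2: 35, 0: 34, 2: 40, 4: 42, 6: 38, 8: 39, 10: 40}
655 {-40: 94, -38: 116, -36: 132, -34: 147, -32: 153, -30: 154, -28: 153, -26: 153, -24: 154, -22: 154, -20: 153, -18: 153, -16: 153, -14: 153, -12: 152, -10: 154, -8: 159, -6: 146, -4: 71, -2: 38, 0: 40, 2: 43, 4: 43, 6: 43, 8: 44, 10: 41}
669 {-40: 34, -38: 34, -36: 31, -34: 26, -32: 31, -30: 97, -28: 152, -26: 157, -24: 154, -22: 153, -20: 154, -18: 154, -16: 155, -14: 152, -12: 152, -10: 154, -8: 156, -6: 141, -4: 116, -2: 128, 0: 128, 2: 132, 4: 134, 6: 136, 8: 132, 10: 73}
680 {-40: 34, -38: 34, -36: 31, -34: 29, -32: 61, -30: 126, -28: 154, -26: 155, -24: 153, -22: 152, -20: 152, -18: 152, -16: 153, -14: 153, -12: 153, -10: 153, -8: 155, -6: 140, -4: 111, -2: 117, 0: 120, 2: 119, 4: 115, 6: 122, 8: 115, 10: 92}
690 {-40: 76, -38: 96, -36: 116, -34: 140, -32: 154, -30: 154, -28: 154, -26: 153, -24: 154, -22: 153, -20: 153, -18: 153, -16: 154, -14: 154, -12: 154, -10: 155, -8: 156, -6: 138, -4: 110, -2: 128, 0: 131, 2: 129, 4: 130, 6: 130, 8: 131, 10: 128}
-20 [154, 154, 150, 150, 154, 143, 126, 127, 138, 130, 91, 31]
-35 [154, 152, 152, 152, 152, 147, 136, 131, 137, 128, 89, 34]
-50 [153, 158, 152, 152, 154, 145, 129, 122, 135, 125, 80, 43]
-65 [153, 154, 153, 152, 153, 143, 123, 124, 136, 126, 89, 31]
-85 [145, 104, 74, 91, 134, 144, 125, 122, 133, 121, 76, 35]
```

View pics/c8.png

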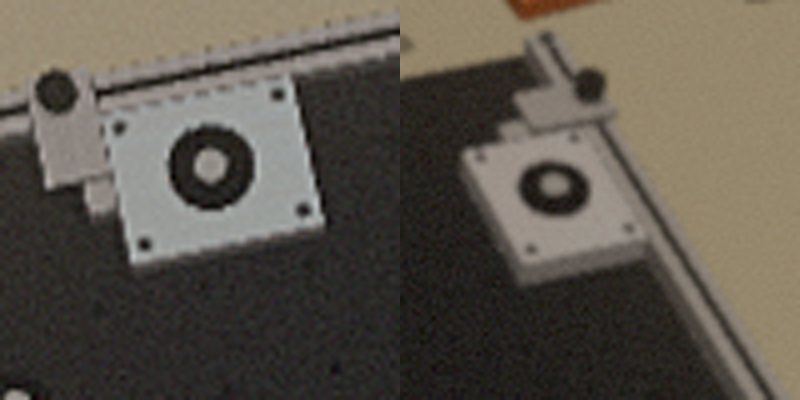

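The carrier's far edge is flush along the fence and its left end is against the stop bar (top half, about (105,190)), with no dark gap at either. The mount is untouched and the hand is clear.

```bash
python3 -c "
from plant import order; print(order.sign_off())"
```

```text
the job is handed in; nothing more can be done
None
```

The round-mount carrier is flush along the fence and up against the end stop, the hand is clear, and the job was handed in at about 15 s of the 54 s allowed; sign-off returned no verdict.

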